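Square the cast-iron V-block up to the fence

TASK

The heavy cast-iron V-block stands askew on the tooling plate and is too wide to grip: with the fingertips, push it round by its corners until one of its long sides faces the fence squarely, then push it up so that the whole of this long side lies flat against the fence, and leave it there. Do not let a corner run into the fence while the block is still askew, only push the block, never lift or tip it, and leave everything else on the plate and bench where it is.

Things in the scene. Friction and masses are not known exactly. Their poses are not given: they have to be found in the camera images.
- vblock: Loose cast-iron V-block, 2.2 to 3.1 kg, grey, black pockets in its ends: 92 mm wide (x), 130 long (y), 58 high (z), upright flat sides, V-groove 60 mm wide on top along y. Origin: centre of underside. Half a turn leaves it the same: either long side (x = +46 or -46 mm) may go to the fence. Slides under 7 to 15 N; pushed near a corner it turns and its centre drifts with the push; stops when the push stops.
- fence: Fixed aluminium angle fence on the plate's far side: upright leg 20 mm thick, 340 long, 50 high above the plate. Origin: on the plate's surface, middle of its flat front face (towards robot and block). x points away from the block, through the fence; y along the face; z up. The block starts with its centre at x -130 to -160 mm, y within 30 mm of the middle, its long side 0.5 rad or more askew.
- plate: Fixed dark steel tooling plate with rows of small holes, 380 mm (x) by 460 mm (y), its top 20 mm above the bench. Origin: centre of its underside, on the bench surface. Axes parallel to the fence's, whose front face lies at x = +125 mm here.
- piston: Loose aluminium piston standing on the plate near its left or right edge (centre 190 to 200 mm from the midline), 48 mm diameter, 42 mm high; origin at the centre of its underside. Leave alone.
- jack: Loose dark steel screw jack standing on the plate near its left or right edge (centre 190 to 200 mm from the midline), 40 mm diameter at the base, 46 mm high; origin at the centre of its underside. Leave alone.
- bush: Loose brass bush (ring) standing on the plate near its left or right edge (centre 190 to 200 mm from the midline), 42 mm diameter, 30 mm high; origin at the centre of its underside. Leave alone.
- cutter: Red box cutter, 145 mm long, 16 mm high, lying on the bench to the right of the plate; origin at its underside. Leave alone.
- driver: Screwdriver with orange handle, 190 mm long, lying on the bench to the right of the plate; origin at its underside. Leave alone.
- cover: Flat aluminium engine side cover, about 165 by 70 mm, 12 mm high, lying on the bench to the left of the plate; origin at its underside. Leave alone.
- jar: Amber jar with black cap, 64 mm diameter, 70 mm high, on the bench to the left of the plate; origin at the centre of its underside. Leave alone.
There are look-alikes about, which are no part of the job. There is more than one size of the vblock; the one meant has the size given above.

How it is judged:
At the end, for the whole second after the job is handed in: One long side of the block lies along the fence: parallel within 0.045 rad (2.6 degrees), the block's centre line within 50 mm of the front face (46 mm is touching), its whole length in front of the fence (centre within 105 mm of the fence's middle), flat on the plate and at rest (angle between the x axis of vblock and the x axis of fence, either way round below 0.045 rad and x of vblock in the frame of fence between -0.05 and -0.04 m and y of vblock in the frame of fence between -0.105 and 0.105 m and angle between vblock's own z axis and vertical below 0.03 rad and height (world z) of vblock below 0.024 m and linear speed of vblock below 0.01 m/s).
It fails at once if a corner runs into the fence: the block touches the fence while its long side is more than 0.2 rad (11 degrees) askew (contact force between vblock and fence above 0.5 N and angle between the x axis of vblock and the x axis of fence, either way round above 0.2 rad).
It fails at once if the block is lifted (5 mm) or tipped (0.1 rad) (height (world z) of vblock above 0.025 m or angle between vblock's own z axis and vertical above 0.1 rad).
It fails at once if another thing on the plate or bench is moved by more than 15 mm (distance of any of piston, jack, bush, cutter, driver, cover, jar from where it was at the start of the episode above 0.015 m).
It also fails if it takes over 72 s, if anything falls off the work surface, if the arm or the gripper's body presses on something with over 40 N, if the wrist force passes 120 N, or if a joint passes its speed limit or range.

ROBOT

A 6-joint arm with a two-finger parallel gripper is mounted at the origin on the work surface. World frame = base frame: x ahead of the robot, y to its left, z up, the work surface at z = 0. Lengths are in m, angles in rad, forces in N, time in s.
With the tool pointing down it reaches from about 0.25 to 0.775 m from the base axis. Payload 4 kg.
Tool frame: the origin (TCP) lies at the very end of the fingers, on their centre line; the grasp point (between the pads) lies behind it (ctrl.grip_point_offset is the z of the grasp point in the tool frame, in m); z points along the fingers, y is the line along which they close (so a half turn about z gives the same grasp; the last joint's range is limited). The gripper opens to 85 mm and grips with 20 to 120 N. Pads are 22 mm wide; open, the fingers measure 114 mm over their backs; the gripper's body (76 mm by 85 mm) begins 54 mm behind the grasp point. The pads swing forward as they close: fully open they stand 13 mm farther back than shut.
Start: joints at [1.02, 0.087, 1.371, -0, 1.684, -0.103], TCP at [0.238, 0.496, 0.231] pointing down, gripper open.
Joint ranges: [-3.1, 3.1], [-0.76, 2.03], [0.27, 2.55], [-1.08, 4.22], [0.17, 2.65], [-2.57, 2.57]. Speed limits (rad/s): [2.79, 2.79, 3.14, 3.14, 3.14, 3.14].

INTERFACE

Orientations are given as [roll, pitch, yaw] about the fixed x, y, z axes, in that order (R = Rz(yaw) Ry(pitch) Rx(roll)).
In Python, from plant import ctrl gives the robot as it stands.
- The arm moves only by the shell command python3 -m jog 'ROWS'. ROWS is JSON, a list of rows, each an object with "fingers": the opening, from 0 (shut) to 1 (fully open); "dp": the shift along the world's x, y, z in m, a list of three; "roll": the turn about the world's z in rad. A call has 1 to 12 rows; each row shifts and turns the commanded pose from where the row before left it; what a row does not reach is not made up. A row lasts 1/12 s, in which the tool goes at most 41.7 mm and 7.16 degrees, less where a joint would pass 70% of its speed; a pose out of reach is approached as far as the arm can. A call is refused whole if a number of a shift passes 0.0417 or a number of a turn 0.125, either way. A call with a gripper value outside its range is refused whole. The fingers move at their own pace and stop on an object; the grip force is fixed at half the most. Time passes only in rows, so rows that do not move let the fingers close. It gives the time, the measured TCP pose, the force, the opening and the grip force at its end, in the units of the state.
- ctrl.read_state(): the state, without advancing time (a new reading comes with each control period).
- ctrl.camera(name): name is "side" or "top"; returns a dict with "image" (400x640x3 uint8, blue, green, red), "range_z" (400x640 float32, m along the optical axis (not along the pixel's ray), 0 where there is no reading), "mtx" (3x3 intrinsics, pixels), "rvec" (rotation vector, rad) and "tvec" (3), from world to camera coordinates, as OpenCV has them. Camera axes: x right, y down, z forward; pixel columns grow to the right and rows downward; lengths in m; the calibration is good to about 2 mm. A picture is of the moment at which its call begins.
- ctrl.finish_job(): hands the job in; it is judged then, once.
The state is a dict: "time": time; "qpos": joint angles; "qd": joint speeds; "joint_efforts": joint torques, N m; "eef_pos": TCP position; "tool_rot": TCP orientation; "wrist_force": force on the tool from outside, world axes, zero at the start; "torque": the same for the moment, N m; "width": opening from 0.0 (shut) to 1.0 (fully open); "gripper_force": force on a finger pad.
Only numpy, scipy, OpenCV 4.12 (cv2) and the standard library are available. Lean on these libraries where they do the work, as an engineer would, in place of code of your own. Each camera call takes 0.05 s, during which the arm holds its last target. There are 200 camera calls.

## Working session

There is one attempt and no reset: what is moved stays moved. The work goes in short steps, Python scripts to look and compute and a shell command to move; the robot and the scene stay as the last step left them, time stands still between calls to the robot, and variables do not carry over. Pictures are saved under pics/ and viewed, at most 10 in all, crops included, and the job is handed in when it is done.

```bash
mkdir -p pics; ls
cat > h.py <<'E'
import numpy as np, cv2
from plant import ctrl
def cloud(n):
    c=ctrl.camera(n); R=cv2.Rodrigues(np.array(c["rvec"],float))[0]; t=np.array(c["tvec"],float).ravel(); K=np.array(c["mtx"])
    z=c["range_z"]; v,u=np.indices(z.shape)
    P=np.stack([(u-K[0,2])/K[0,0]*z,(v-K[1,2])/K[1,1]*z,z],-1)
    W=(P-t)@R; W[z==0]=np.nan
    return c,W
E
python3 - <<'E'
from h import *
for n in ("top","side"):
    c,W=cloud(n); cv2.imwrite(f"pics/{n}0.png",c["image"]); np.save(n+"0.npy",W)
    R=cv2.Rodrigues(np.array(c["rvec"],float))[0]; print(n,-R.T@np.array(c["tvec"]).ravel(), np.nanmin(W.reshape(-1,3),0),np.nanmax(W.reshape(-1,3),0))
print(ctrl.read_state(), ctrl.grip_point_offset)
E
```

```text
pics
top [0.29672004 0.02152025 1.32754245] [-0.48751687 -1.91297607 -0.77596855] [1.85593641 1.943394   0.63392177]
side [-0.0575465  -0.58719145  0.67211975] [-0.54473582 -0.73172739 -0.76344332] [1.88174582 2.18424601 0.593636  ]
{'time': 0.1, 'qpos': array([ 1.01993344e+00,  8.79110403e-02,  1.37213416e+00, -1.05753827e-05,
        1.68358623e+00, -1.03095262e-01]), 'qd': array([ 0.0008924 , -0.00022463, -0.00223575, -0.00089727,  0.00012379,
       -0.00163621]), 'joint_efforts': array([ 2.25010117e-03, -3.53014755e+01, -3.14218676e+01, -2.36067735e-04,
        8.00273992e-03,  5.62508001e-05]), 'eef_pos': array([0.23789242, 0.49538997, 0.23022405]), 'tool_rot': array([-3.13956362e+00, -1.99361099e-04,  2.69382365e+00]), 'wrist_force': array([-0.59184241, -0.57737806, -0.26788286]), 'torque': array([-0.00599042,  0.04146499,  0.00038148]), 'gripper_force': 0.0, 'width': 0.9980505488232811} -0.0187
```

View pics/top0.png

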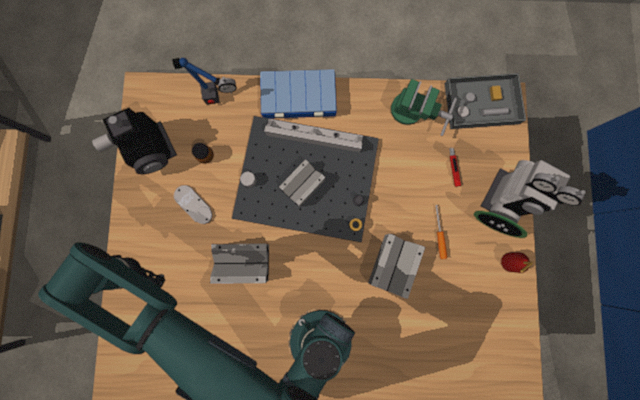

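View pics/side0.png

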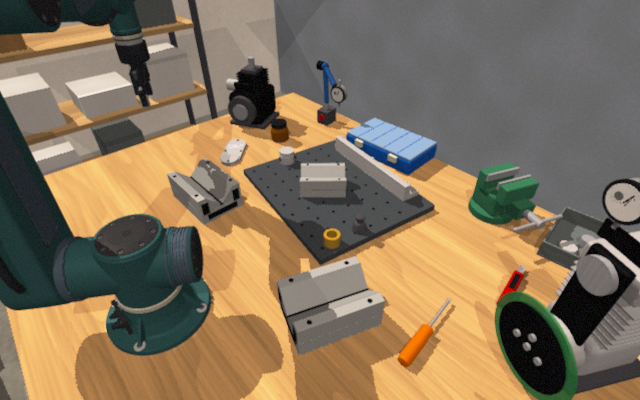

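The top view shows the plate centred near (307,178), with the fence at its upper edge (265,125)-(362,145). The block on the plate is near (302,182), the piston at (247,179), the jack at (358,200) and the bush at (356,225). The two larger V-blocks at (240,263) and (397,265) stand on the bench and are look-alikes.

```bash
cat >> h.py <<'E'
def rect(p):
    r=cv2.minAreaRect((p[:,:2]*1000).astype(np.float32)); return np.round(r[0],1),np.round(r[1],1),round(r[2],1)
def block(W,F=None,lo=.045,hi=.09):
    m=(W[...,2]>lo)&(W[...,2]<hi); return m
E
python3 - <<'E'
from h import *
for n in ("top","side"):
    W=np.load(n+"0.npy"); z=W[...,2]
    reg=(W[...,0]>.25)&(W[...,0]<.85)&(abs(W[...,1])<.4)
    for nm,lo,hi in(("plate+",.015,.026),("tall",.045,.1),("low",.03,.1)):
        m=(reg&(z>lo)&(z<hi)).astype(np.uint8)
        k,l,s,ce=cv2.connectedComponentsWithStats(m)
        for i in range(1,k):
            if s[i,4]>40:
                p=W[l==i]; print(n,nm,s[i],*rect(p),np.round(np.percentile(p[:,2],[5,50,95]),3))
E
```

```text
top plate+ [391 102  28  22 161] [ 799.4 -278. ] [112.8  52.1] 56.8 [0.016 0.02  0.024]
top plate+ [  231   116   147   127 10087] [559.8  65.5] [460.6 382.6] 80.8 [0.016 0.02  0.024]
top tall [ 260   93   76   25 1485] [809.9 100.2] [267.6  80.1] 90.0 [0.048 0.059 0.064]
top tall [394  95  32  26 349] [ 804.1 -293. ] [99.6 91.2] 89.6 [0.052 0.079 0.093]
top tall [428 102  13  19 143] [ 793.9 -386.1] [38.6 52.6] 68.1 [0.063 0.086 0.09 ]
top tall [264 122  98  29 794] [703.3  42.5] [339.7  45.6] 81.0 [0.049 0.069 0.073]
top tall [ 279  160   46   47 1072] [531.1  77.3] [ 92.4 130.3] 48.5 [0.05  0.071 0.081]
top tall [240 172  15  15 169] [541.8 264.6] [46.7 45.8] 66.0 [0.054 0.062 0.066]
top tall [355 196   8   8  44] [ 480.6 -119.4] [21.8 22.2] 79.6 [0.047 0.064 0.067]
top tall [349 219  13  12  71] [ 395.2 -108.9] [37.8 41. ] 1.5 [0.046 0.049 0.053]
top tall [375 234  28  35 580] [ 298.5 -223.8] [ 60.4 121.5] 70.4 [0.048 0.075 0.083]
top tall [396 242  29  28 513] [ 288.2 -290.5] [61.9 96.4] 69.9 [0.048 0.07  0.082]
top tall [211 244  56  20 976] [288.6 277.7] [ 62.4 180. ] 1.8 [0.0
[... 2171 characters left out ...]
 0.079]
side low [ 336  125   85   74 2582] [771.8  46.9] [382.  179.4] 80.9 [0.032 0.056 0.068]
side low [279 147  16  16 201] [540.5 260.2] [49. 46.] 85.2 [0.032 0.056 0.061]
side low [ 189  158   53   49 1353] [284.4 272.9] [ 72.7 184.5] 1.3 [0.037 0.06  0.078]
side low [ 300  164   47   31 1378] [531.  72.] [ 96.3 130.7] 48.3 [0.036 0.063 0.076]
side low [ 473  178   63   43 1272] [ 802.5 -323.9] [ 91.5 152.5] 1.5 [0.036 0.076 0.097]
side low [353 214  14  17 164] [ 478.  -124.3] [31.7 27.3] 89.9 [0.031 0.042 0.063]
side low [324 229  17  17 229] [ 395.  -113.1] [41.1 39.7] 43.5 [0.032 0.044 0.049]
side low [ 303  257   82   72 3049] [ 287.8 -259.5] [129.4 122.7] 70.9 [0.039 0.065 0.079]
```

Measured from both views, which agree within about 5 mm:
- **Fence:** front face origin is about (0.683, 0.044), and its x axis points at -9.1°.
- **Block:** centre is about (0.531, 0.075), its size measures 92 x 130 mm, and its top is at 0.078. In the fence frame that is (-155, 7) mm, with 57.5° of clockwise turn needed.

I will face the near-right long side with open fingers, swing it round with the left finger, then push with both.

```bash
python3 -m jog '[{"fingers":1,"dp":[0.015,-0.03,0],"roll":0.08},{"fingers":1,"dp":[0.015,-0.03,0],"roll":0.08},{"fingers":1,"dp":[0.015,-0.03,0],"roll":0.08},{"fingers":1,"dp":[0.015,-0.03,0],"roll":0.08},{"fingers":1,"dp":[0.015,-0.03,0],"roll":0.08},{"fingers":1,"dp":[0.015,-0.03,0],"roll":0.08},{"fingers":1,"dp":[0.015,-0.03,0],"roll":0.08},{"fingers":1,"dp":[0.015,-0.03,0],"roll":0.08},{"fingers":1,"dp":[0.015,-0.03,0],"roll":0.08},{"fingers":1,"dp":[0.015,-0.03,0],"roll":0.08},{"fingers":1,"dp":[0.015,-0.03,0],"roll":0.08},{"fingers":1,"dp":[0.015,-0.03,0],"roll":0.08}]'
python3 -m jog '[{"fingers":1,"dp":[0.012,-0.025,0],"roll":0.08},{"fingers":1,"dp":[0.012,-0.025,0],"roll":0.08},{"fingers":1,"dp":[0.012,-0.025,0],"roll":0.08},{"fingers":1,"dp":[0.012,-0.025,0],"roll":0.08},{"fingers":1,"dp":[0.01,-0.02,0],"roll":0.012},{"fingers":1,"dp":[0,0,0],"roll":0},{"fingers":1,"dp":[0,0,0],"roll":0},{"fingers":1,"dp":[0,0,0],"roll":0}]'
```

```text
time: 1.1
eef_pos: [0.4183, 0.1342, 0.2309]
tool_rot: [3.141, -0.0, -2.625]
wrist_force: [0.7, -0.3, -0.1]
width: 0.997
gripper_force: 0.0
time: 1.77
eef_pos: [0.4757, 0.0163, 0.2309]
tool_rot: [3.14, -0.0, -2.298]
wrist_force: [0.2, 0.2, -0.5]
width: 1.004
gripper_force: 0.0
```

```bash
python3 -m jog '[{"fingers":1,"dp":[0,-0.002,-0.03],"roll":0},{"fingers":1,"dp":[0,0,-0.03],"roll":0},{"fingers":1,"dp":[0,0,-0.03],"roll":0},{"fingers":1,"dp":[0,0,-0.03],"roll":0},{"fingers":1,"dp":[0,0,-0.03],"roll":0},{"fingers":1,"dp":[0,0,-0.03],"roll":0},{"fingers":1,"dp":[0,0,-0.015],"roll":0},{"fingers":1,"dp":[0,0,-0.008],"roll":0},{"fingers":1,"dp":[0,0,0],"roll":0},{"fingers":1,"dp":[0,0,0],"roll":0}]'
cat >> h.py <<'E'
FO=np.array([.6834,.0437]); th=np.deg2rad(-9.1)
def look(name):
    c,W=cloud("side"); cv2.imwrite(f"pics/{name}.png",c["image"][110:270,220:460].repeat(3,0).repeat(3,1))
    return W
E
python3 - <<'E'
from h import *
look("s1")
E
```

```text
time: 2.6
eef_pos: [0.4765, 0.0145, 0.029]
tool_rot: [-3.141, 0.001, -2.296]
wrist_force: [1.3, -0.0, 0.4]
width: 0.997
gripper_force: 0.0
```

View pics/s1.png

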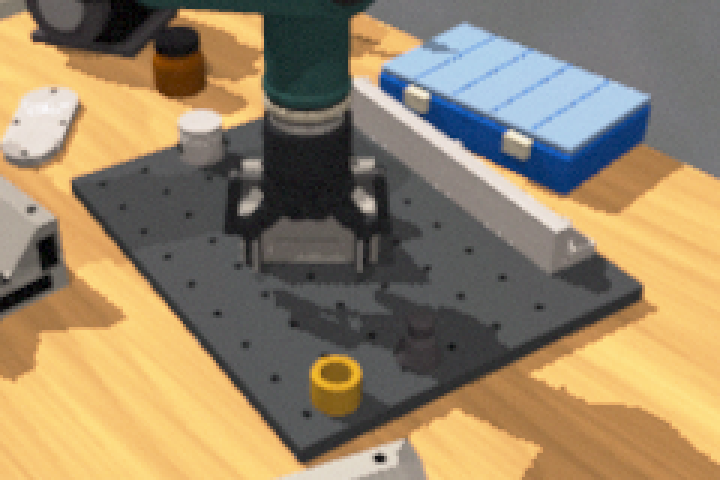

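The picture shows both fingers just in front of the near-right long side, at crop pixels (250,260) and (370,260), with the piston, jack and bush well clear. Next I move up to the face and work out the swing.

```bash
python3 -m jog '[{"fingers":1,"dp":[0.003,0.0034,-0.002],"roll":0},{"fingers":1,"dp":[0.003,0.0034,0],"roll":0},{"fingers":1,"dp":[0.003,0.0034,0],"roll":0},{"fingers":1,"dp":[0.003,0.0034,0],"roll":0},{"fingers":1,"dp":[0.002,0.0022,0],"roll":0},{"fingers":1,"dp":[0,0,0],"roll":0}]'
python3 - <<'E'
import numpy as np
C=np.array([.553,.055]);T=np.array([.493,.032])-C
r=lambda a:np.array([[np.cos(a),-np.sin(a)],[np.sin(a),np.cos(a)]])
for k in range(1,21): print(k,np.round((r(-.05*k)@T-r(-.05*(k-1))@T)*1000,1), end=" ")
E
```

```text
time: 3.15
eef_pos: [0.4908, 0.0301, 0.0266]
tool_rot: [-3.141, 0.001, -2.297]
wrist_force: [-0.5, -0.6, -0.4]
width: 1.0
gripper_force: 0.0
1 [-1.1  3. ] 2 [-0.9  3.1] 3 [-0.8  3.1] 4 [-0.6  3.2] 5 [-0.5  3.2] 6 [-0.3  3.2] 7 [-0.1  3.2] 8 [0.  3.2] 9 [0.2 3.2] 10 [0.3 3.2] 11 [0.5 3.2] 12 [0.7 3.1] 13 [0.8 3.1] 14 [1.  3.1] 15 [1.1 3. ] 16 [1.3 2.9] 17 [1.4 2.9] 18 [1.6 2.8] 19 [1.7 2.7] 20 [1.8 2.6]
```

```bash
cat >> h.py <<'E'
def meas():
    for n in ("top","side"):
        c,W=cloud(n); z=W[...,2]
        d=W[...,:2]-FO; fx=d@[np.cos(th),np.sin(th)]; fy=d@[-np.sin(th),np.cos(th)]
        m=((fx>-.26)&(fx<.0 if n=="x" else fx<-.003)&(fx>-.26)&(abs(fy)<.16)&(z>.030)&(z<.083)).astype(np.uint8)
        k,l,s,_=cv2.connectedComponentsWithStats(m)
        for i in range(1,k):
            if s[i,4]>100:
                p=np.stack([fx[l==i],fy[l==i]],1); print(n,s[i,4],*rect(p))
    s=ctrl.read_state(); e=s["eef_pos"]; d=e[:2]-FO
    print("tool fence",np.round([d@[np.cos(th),np.sin(th)]*1000,d@[-np.sin(th),np.cos(th)]*1000]),"yaw",round(np.rad2deg(s["tool_rot"][2]-th)%180,1))
E
python3 -m jog '[{"fingers":1,"dp":[-0.0011,0.003,0],"roll":-0.05},{"fingers":1,"dp":[-0.0009,0.0031,0],"roll":-0.05},{"fingers":1,"dp":[-0.0008,0.0031,0],"roll":-0.05},{"fingers":1,"dp":[-0.0006,0.0032,0],"roll":-0.05},{"fingers":1,"dp":[-0.0005,0.0032,0],"roll":-0.05},{"fingers":1,"dp":[-0.0003,0.0032,0],"roll":-0.05},{"fingers":1,"dp":[-0.0001,0.0032,0],"roll":-0.05},{"fingers":1,"dp":[0,0.0032,0],"roll":-0.05}]'
python3 - <<'E'
from h import *
meas(); look("s2")
E
```

```text
time: 3.82
eef_pos: [0.4826, 0.0527, 0.0264]
tool_rot: [-3.141, -0.009, -2.698]
wrist_force: [-10.0, -7.1, 9.3]
width: 0.999
gripper_force: 6.1
side 685 [-160.   -29.5] [101.5 170.5] 83.7
tool fence [-199.  -22.] yaw 34.6
```

View pics/s2.png

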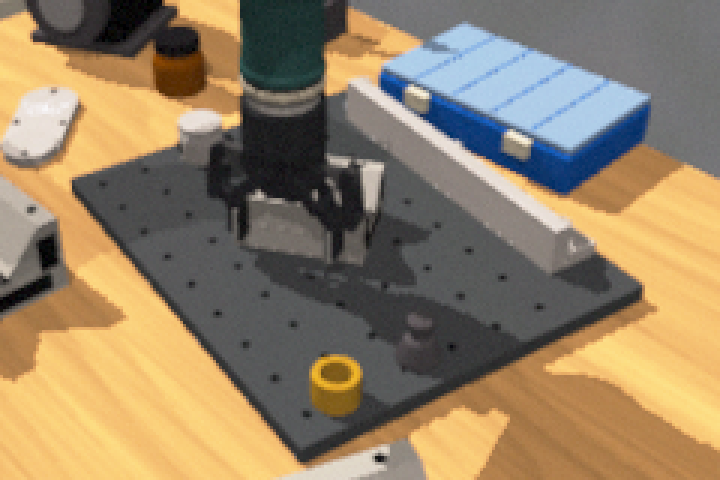

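The picture shows the block turning clockwise with the left finger on its face at crop pixel (335,245), and everything else in place. I continue the swing, then back off and up to measure.

```bash
python3 -m jog '[{"fingers":1,"dp":[0.0002,0.0032,0],"roll":-0.05},{"fingers":1,"dp":[0.0003,0.0032,0],"roll":-0.05},{"fingers":1,"dp":[0.0005,0.0032,0],"roll":-0.05},{"fingers":1,"dp":[0.0007,0.0031,0],"roll":-0.05},{"fingers":1,"dp":[0.0008,0.0031,0],"roll":-0.05},{"fingers":1,"dp":[0.001,0.0031,0],"roll":-0.05},{"fingers":1,"dp":[0.0011,0.003,0],"roll":-0.05},{"fingers":1,"dp":[0.0013,0.0029,0],"roll":-0.05},{"fingers":1,"dp":[0.0014,0.0029,0],"roll":-0.05},{"fingers":1,"dp":[0.0016,0.0028,0],"roll":-0.05},{"fingers":1,"dp":[0,0,0],"roll":0}]'
python3 -m jog '[{"fingers":1,"dp":[-0.02,0,0],"roll":0},{"fingers":1,"dp":[-0.03,0,0],"roll":0},{"fingers":1,"dp":[-0.03,0,0],"roll":0},{"fingers":1,"dp":[-0.03,0,0.02],"roll":0},{"fingers":1,"dp":[-0.01,0,0.04],"roll":0},{"fingers":1,"dp":[0,0,0.04],"roll":0},{"fingers":1,"dp":[0,0,0.02],"roll":0},{"fingers":1,"dp":[0,0,0],"roll":0}]'
python3 - <<'E'
from h import *
meas(); cv2.imwrite("pics/t3.png",ctrl.camera("top")["image"][90:270,200:420].repeat(3,0).repeat(3,1))
E
```

```text
time: 4.88
eef_pos: [0.4909, 0.0861, 0.0262]
tool_rot: [3.141, -0.009, 3.086]
wrist_force: [-10.7, 0.3, 8.0]
width: 0.997
gripper_force: 5.7
time: 5.55
eef_pos: [0.378, 0.0855, 0.1526]
tool_rot: [3.14, 0.012, 3.086]
wrist_force: [1.1, 0.2, 0.0]
width: 1.0
gripper_force: 0.0
top 1094 [-132.4   26.3] [ 93.5 129.8] 17.6
side 1377 [-132.5   22.4] [ 95.9 134.2] 17.7
tool fence [-311.   -8.] yaw 5.9
```

View pics/t3.png

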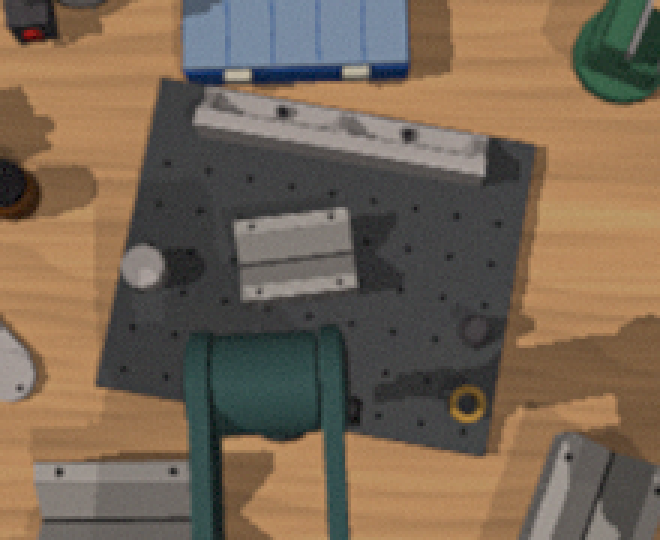

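The top crop shows the block at (297,254), clear of everything. In the fence frame its centre is (-132, 24) mm, still 17.6° askew. I will now come in with the gripper square to the fence. The left finger touches first and turns the block until both fingers bear on it.

```bash
python3 -m jog '[{"fingers":1,"dp":[0.0219,0.0053,0],"roll":-0.026},{"fingers":1,"dp":[0.0219,0.0053,0],"roll":-0.026},{"fingers":1,"dp":[0.0219,0.0053,0],"roll":-0.026},{"fingers":1,"dp":[0.0219,0.0053,0],"roll":-0.026},{"fingers":1,"dp":[0,0,-0.03],"roll":0},{"fingers":1,"dp":[0,0,-0.03],"roll":0},{"fingers":1,"dp":[0,0,-0.03],"roll":0},{"fingers":1,"dp":[0,0,-0.024],"roll":0},{"fingers":1,"dp":[0,0,-0.012],"roll":0},{"fingers":1,"dp":[0,0,0],"roll":0},{"fingers":1,"dp":[0,0,0],"roll":0}]'
python3 -c "
from h import *
meas()"
```

```text
time: 6.62
eef_pos: [0.4603, 0.1062, 0.0179]
tool_rot: [-3.14, -0.006, 2.982]
wrist_force: [0.2, -0.4, 1.3]
width: 1.003
gripper_force: 0.0
top 606 [-131.5   26.7] [ 94.1 129.9] 17.3
side 1175 [-132.8   23.4] [ 96.  135.8] 17.9
side 106 [-236.9   74.9] [19.5 35.6] 41.0
tool fence [-228.   27.] yaw 179.9
```

```bash
python3 -m jog '[{"fingers":1,"dp":[0.0048,-0.0008,0.004],"roll":0},{"fingers":1,"dp":[0.0048,-0.0008,0.004],"roll":0},{"fingers":1,"dp":[0.0048,-0.0008,0],"roll":0},{"fingers":1,"dp":[0.0048,-0.0008,0],"roll":0},{"fingers":1,"dp":[0.0048,-0.0008,0],"roll":0},{"fingers":1,"dp":[0.0048,-0.0008,0],"roll":0},{"fingers":1,"dp":[0.0048,-0.0008,0],"roll":0},{"fingers":1,"dp":[0.0048,-0.0008,0],"roll":0},{"fingers":1,"dp":[0.0048,-0.0008,0],"roll":0},{"fingers":1,"dp":[0.0048,-0.0008,0],"roll":0},{"fingers":1,"dp":[0.0048,-0.0008,0],"roll":0},{"fingers":1,"dp":[0,0,0],"roll":0}]'
python3 -c "
from h import *
meas(); look('s4')"
```

```text
time: 7.72
eef_pos: [0.5124, 0.1002, 0.0273]
tool_rot: [3.139, -0.008, 2.984]
wrist_force: [-7.5, 5.5, 2.5]
width: 1.004
gripper_force: 4.0
top 232 [-109.7  -31.5] [93.9 31. ] 10.6
side 1159 [-126.5   12.5] [128.6 137.8] 1.7
tool fence [-178.   28.] yaw 0.1
```

View pics/s4.png

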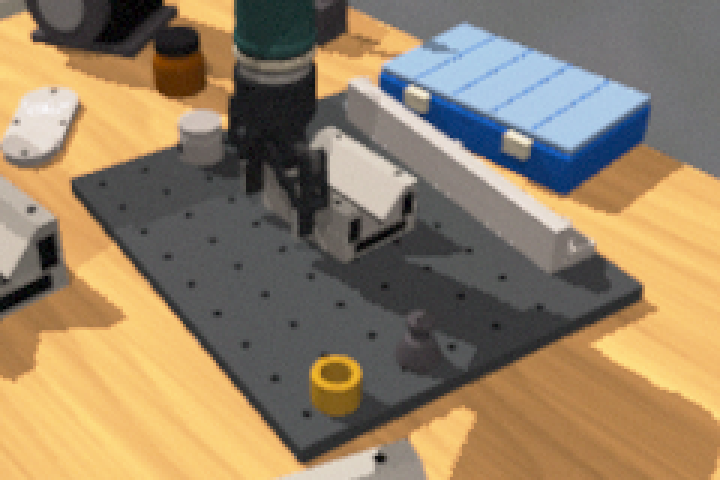

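The picture shows the fingers on the near long side at crop pixel (310,220), and the block about 10° off square and well short of the fence. I continue until both fingers bear.

```bash
python3 -m jog '[{"fingers":1,"dp":[0.003,-0.0005,0],"roll":0},{"fingers":1,"dp":[0.003,-0.0005,0],"roll":0},{"fingers":1,"dp":[0.003,-0.0005,0],"roll":0},{"fingers":1,"dp":[0.003,-0.0005,0],"roll":0},{"fingers":1,"dp":[0.003,-0.0005,0],"roll":0},{"fingers":1,"dp":[0.003,-0.0005,0],"roll":0},{"fingers":1,"dp":[0.003,-0.0005,0],"roll":0},{"fingers":1,"dp":[0.003,-0.0005,0],"roll":0},{"fingers":1,"dp":[0,0,0],"roll":0}]'
python3 -c "
from h import *
meas()"
python3 -m jog '[{"fingers":1,"dp":[-0.03,0.005,0],"roll":0},{"fingers":1,"dp":[-0.04,0.006,0],"roll":0},{"fingers":1,"dp":[-0.04,0.006,0],"roll":0},{"fingers":1,"dp":[0,0,0],"roll":0}]'
python3 -c "
from h import *
meas()"
```

```text
time: 8.62
eef_pos: [0.534, 0.0954, 0.0269]
tool_rot: [3.141, -0.014, 2.982]
wrist_force: [-14.0, 4.1, 6.0]
width: 1.006
gripper_force: 7.0
top 227 [-99.9 -33.7] [93.2 35.8] 0.0
side 1116 [-110.4   10.9] [137.9 116.2] 89.5
tool fence [-156.   27.] yaw 180.0
time: 9.05
eef_pos: [0.419, 0.1109, 0.0243]
tool_rot: [-3.139, -0.014, 2.983]
wrist_force: [-1.1, 0.5, -1.1]
width: 0.999
gripper_force: 0.0
top 1106 [-99.9  13.8] [ 93.6 130.8] 0.0
side 1304 [-98.7   8.4] [ 95.8 133.9] 0.0
tool fence [-263.   26.] yaw 180.0
```

The block is square (0.0°) at (-99, 11) mm. I centre the gripper on it and push straight in.

```bash
python3 -m jog '[{"fingers":1,"dp":[0.0236,-0.0076,0.002],"roll":0},{"fingers":1,"dp":[0.0236,-0.0076,0],"roll":0},{"fingers":1,"dp":[0.0236,-0.0076,0],"roll":0},{"fingers":1,"dp":[0.0236,-0.0076,0],"roll":0},{"fingers":1,"dp":[0.0049,-0.0008,0],"roll":0},{"fingers":1,"dp":[0.0049,-0.0008,0],"roll":0},{"fingers":1,"dp":[0.0049,-0.0008,0],"roll":0},{"fingers":1,"dp":[0.0049,-0.0008,0],"roll":0},{"fingers":1,"dp":[0.0049,-0.0008,0],"roll":0},{"fingers":1,"dp":[0.0049,-0.0008,0],"roll":0},{"fingers":1,"dp":[0.0049,-0.0008,0],"roll":0},{"fingers":1,"dp":[0.0049,-0.0008,0],"roll":0}]'
python3 -m jog '[{"fingers":1,"dp":[0.003,-0.0005,0],"roll":0},{"fingers":1,"dp":[0.003,-0.0005,0],"roll":0},{"fingers":1,"dp":[0.003,-0.0005,0],"roll":0},{"fingers":1,"dp":[0.003,-0.0005,0],"roll":0},{"fingers":1,"dp":[0,0,0],"roll":0}]'
python3 -c "
from h import *
meas()"
```

```text
time: 10.15
eef_pos: [0.557, 0.0751, 0.0296]
tool_rot: [-3.141, -0.015, 2.983]
wrist_force: [-17.9, 3.0, 9.1]
width: 1.002
gripper_force: 9.1
time: 10.57
eef_pos: [0.5701, 0.0731, 0.0296]
tool_rot: [-3.141, -0.012, 2.982]
wrist_force: [-14.1, 1.7, 6.5]
width: 1.003
gripper_force: 7.3
side 967 [-70.4   4.1] [124.5 130.6] 5.3
tool fence [-116.   11.] yaw 180.0
```

```bash
python3 -m jog '[{"fingers":1,"dp":[0.002,-0.0003,0],"roll":0},{"fingers":1,"dp":[0.002,-0.0003,0],"roll":0},{"fingers":1,"dp":[0.002,-0.0003,0],"roll":0},{"fingers":1,"dp":[0.002,-0.0003,0],"roll":0},{"fingers":1,"dp":[0.002,-0.0003,0],"roll":0},{"fingers":1,"dp":[0.001,-0.0002,0],"roll":0},{"fingers":1,"dp":[0,0,0],"roll":0}]'
python3 -m jog '[{"fingers":1,"dp":[0.001,-0.0002,0],"roll":0},{"fingers":1,"dp":[0.001,-0.0002,0],"roll":0},{"fingers":1,"dp":[0,0,0],"roll":0}]'
```

```text
time: 11.25
eef_pos: [0.5805, 0.0715, 0.0296]
tool_rot: [-3.141, -0.014, 2.983]
wrist_force: [-16.5, 2.6, 9.3]
width: 1.006
gripper_force: 8.2
time: 11.5
eef_pos: [0.5823, 0.0712, 0.0296]
tool_rot: [-3.141, -0.014, 2.983]
wrist_force: [-16.2, 3.4, 7.7]
width: 1.0
gripper_force: 8.5
```

No fence contact yet, as the force is unchanged. I continue in 1 mm rows until it rises.

```bash
python3 -m jog '[{"fingers":1,"dp":[0.001,-0.0002,0],"roll":0},{"fingers":1,"dp":[0.001,-0.0002,0],"roll":0},{"fingers":1,"dp":[0,0,0],"roll":0}]'
python3 -c "
from h import *
meas()"
```

```text
time: 11.75
eef_pos: [0.5835, 0.071, 0.0296]
tool_rot: [-3.141, -0.016, 2.983]
wrist_force: [-19.0, 3.4, 9.2]
width: 1.0
gripper_force: 9.7
side 928 [-59.1   8.6] [111.9 133. ] 0.2
tool fence [-103.   11.] yaw 0.0
```

```bash
python3 -m jog '[{"fingers":1,"dp":[0.001,-0.0002,0],"roll":0},{"fingers":1,"dp":[0.001,-0.0002,0],"roll":0},{"fingers":1,"dp":[0,0,0],"roll":0}]'
```

```text
time: 12.1
eef_pos: [0.5833, 0.071, 0.0296]
tool_rot: [-3.141, -0.021, 2.983]
wrist_force: [-25.8, 3.8, 13.4]
width: 0.998
gripper_force: 13.0
```

The arm has stopped advancing and the force is climbing, so the block is on the fence. I give it one more small squeeze, then back off and check.

```bash
python3 -m jog '[{"fingers":1,"dp":[0.001,-0.0002,0],"roll":0},{"fingers":1,"dp":[0,0,0],"roll":0},{"fingers":1,"dp":[-0.002,0.0003,0],"roll":0},{"fingers":1,"dp":[-0.004,0.0006,0],"roll":0},{"fingers":1,"dp":[-0.02,0.003,0],"roll":0},{"fingers":1,"dp":[-0.04,0.006,0],"roll":0},{"fingers":1,"dp":[-0.04,0.006,0.02],"roll":0},{"fingers":1,"dp":[-0.04,0.006,0.04],"roll":0},{"fingers":1,"dp":[0,0,0],"roll":0}]'
python3 -c "
from h import *
meas(); look('s5')
c,W=cloud('top'); cv2.imwrite('pics/t5.png',c['image'][90:270,200:420].repeat(3,0).repeat(3,1))
z=W[...,2]; d=W[...,:2]-FO; fx=d@[np.cos(th),np.sin(th)]; fy=d@[-np.sin(th),np.cos(th)]
for y in (-40,-20,0,20,40,60):
    m=(abs(fy*1000-y)<8)&(fx>-.15)&(fx<.03)&(z>.03); q=fx[m]*1000; h=z[m]*1000
    print(y,np.round(q.min(),1),'block top max x',np.round(q[(h>74)].max(),1))"
```

```text
time: 12.85
eef_pos: [0.4596, 0.0898, 0.0832]
tool_rot: [3.139, 0.007, 2.983]
wrist_force: [2.1, 0.7, 0.8]
width: 1.0
gripper_force: 0.0
top 1073 [-48.6  14.5] [130.3  91.1] 90.0
side 1236 [-49.    9.6] [ 91.6 135.5] 0.4
tool fence [-226.   10.] yaw 180.0
-40 -94.0 block top max x 8.3
-20 -93.8 block top max x 15.6
0 -94.0 block top max x -2.3
20 -94.5 block top max x 8.4
40 -94.0 block top max x 13.4
60 -94.4 block top max x 14.6
```

View pics/t5.png

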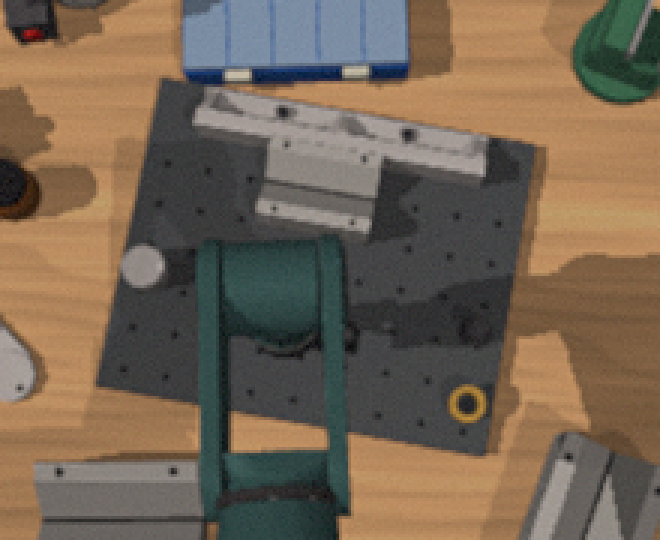

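View pics/s5.png

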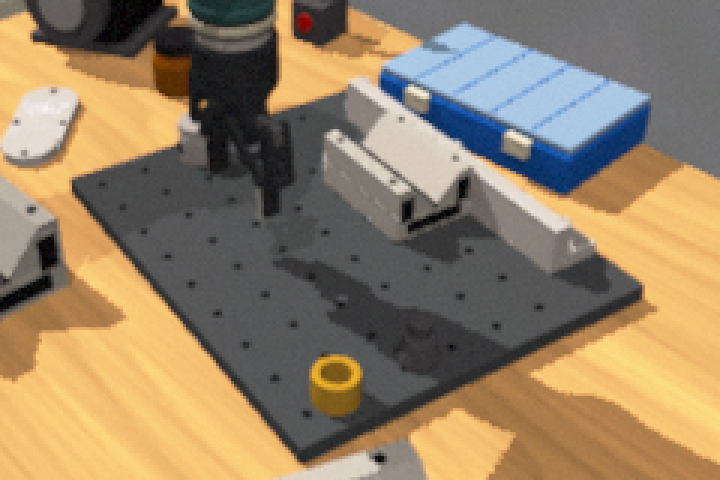

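Both pictures show the V-block flush along the fence, at top crop pixels (265,140)-(380,230). Its near edge sits at a uniform -94 mm, which puts the centre at about -48 mm or closer and less than 0.5° askew. The piston, jack and bush have not moved. The contact force rising with no further motion confirms it is seated.

```bash
python3 -c "
from plant import ctrl
print(ctrl.finish_job())"
```

```text
the job is handed in; nothing more can be done
None
```

I pushed the V-block square and flat against the fence and handed the job in after about 13 s of robot time; the hand-in returned no verdict, but my last measurement put its centre about 48 mm from the fence face and less than 0.5° askew.

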